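Fetch the dowel tote from behind the tin

ROBOT

A 6-joint arm with a two-finger parallel gripper is mounted at the origin on the work surface. World frame = base frame: x ahead of the robot, y to its left, z up, the work surface at z = 0. Lengths are in m, angles in rad, forces in N, time in s.
With the tool pointing down it reaches from about 0.3 to 1 m from the base axis. Payload 5.1 kg.
Tool frame: the origin (TCP) lies at the centre of the arm's flange, where the gripper is bolted on; the fingertips stand 190 mm ahead of it and the grasp point (between the pads) lies 171 mm ahead of it (ctrl.tcp_to_grasp is the z of the grasp point in the tool frame, in m); z points along the fingers, y is the line along which they close (so a half turn about z gives the same grasp; the last joint's range is limited). The gripper opens to 95 mm and grips with 3 to 60 N. Pads are 20 mm wide; open, the fingers measure 119 mm over their backs; the gripper's body (75 mm by 180 mm) begins 59 mm behind the grasp point.
Start: joints at [-1.313, 0.124, 1.65, -0, 1.367, -0.083], TCP at [0.217, -0.613, 0.405] pointing down, gripper open.
Joint ranges: [-2.61, 2.61], [-1.02, 2.33], [0.03, 2.71], [-1.35, 4.49], [0.32, 2.68], [-2.91, 2.91]. Speed limits (rad/s): [2.57, 2.57, 3.14, 3.14, 3.14, 3.14].

INTERFACE

Orientations are given as a unit quaternion [x, y, z, w].
In Python, from rig import ctrl, cam, observe gives the robot as it stands (ctrl), with the cameras (cam) and the readings as plain functions.
- The arm moves only by the tool step_hand, called after "Call:" as name([rows], argument=value, ...), one row to a line, values as JSON. Schema: {"type":"object","properties":{"moves":{"type":"array","items":{"type":"object","properties":{"d":{"type":"array","items":{"type":"number"},"minItems":3,"maxItems":3},"rz":{"type":"number"},"jaw":{"type":"number"}},"additionalProperties":false,"required":["jaw"]},"minItems":1,"maxItems":5},"squeeze":{"type":"number"},"only":{"type":"string"},"quiet":{"type":"boolean"},"lines":{"type":"string"}},"required":["moves"],"additionalProperties":false}. moves is a list of rows, 1 to 5 of them, each an object with the fields d (a list: dx, dy, dz in m), rz (a turn about the tool's z in rad), jaw (the finger opening in m); a field left out counts as zero (the opening has to be given); each row is the pose to reach, as a shift and turn from the pose commanded when the call began, along the tool's axes at that moment; what a row does not reach only later rows make up. A row lasts 1/12 s, in which the tool goes at most 0.0417 m and 0.125 rad, less where a joint would pass 70% of its speed; a pose out of reach is approached as far as the arm can. The fingers move at their own pace and stop on an object; squeeze is the grip in N (left out, the last holds). Time passes only in rows, so rows that do not move let the fingers close. The tool returns the time, the measured TCP pose, the force, the opening and the grip force at its end. only (a regular expression) keeps the lines of the reply that match it, lines (a string "A,B") keeps lines A to B, and quiet returns only ok. Input that does not fit is refused with a message, and nothing moves.
- observe(): the state, without advancing time (a new reading comes with each control period).
- cam.snapshot(name): name is "scene" or "side" or "wrist"; returns a dict with "pixels" (384x512x3 uint8, red, green, blue), "z_map" (384x512 float32, m along the optical axis (not along the pixel's ray), 0 where there is no reading), "intrinsics" (3x3 intrinsics, pixels), "R" (3x3) and "t" (3): a world point X has camera coordinates R X + t. Camera axes: x right, y down, z forward; pixel columns grow to the right and rows downward; lengths in m; the calibration is good to about 2 mm. A picture is of the moment at which its call begins.
- ctrl.job_done(): hands the job in; it is judged then, once.
The state is a dict: "time": time; "joint_positions": joint angles; "qd": joint speeds; "effort": joint torques, N m; "position": TCP position; "tool_rot": TCP orientation; "wrist_force": force on the tool from outside, world axes, zero at the start; "torque": the same for the moment, N m; "width": finger opening in m; "gripper_force": force on a finger pad.
Only numpy, scipy, OpenCV 4.12 (cv2) and the standard library are available. Lean on these libraries where they do the work, as an engineer would, in place of code of your own. Each camera call takes 0.05 s, during which the arm holds its last target. There are 200 camera calls.

TASK

The plywood dowel tote hangs behind a round steel tin on the same peg. First take that tin off and hang it by its loop on the empty peg, letting go of it; then take the tote off and set it down gently, upright, in the middle of the black rubber mat.

Things in the scene. Friction and masses are not known exactly. Their poses are not given: they have to be found in the camera images.
- tin: Round lidded steel tin (dia. 71 mm, 62 tall, 0.25 kg), hung in front of the tote. On its lid a strap loop, 48 mm wide (y), 16 deep (x), top at 127 mm: grip its 48 mm from above. Opening 40 mm wide, 62 to 119 mm high. Origin: middle of underside, 51 mm above the bench when hung; z up, +x along the peg to the post. Loop 40-44 mm behind the peg's tip. An alike tin on another peg is not meant.
- tote: Open plywood box of dowels, 60 (x) by 90 (y) by 60 mm tall, 0.28 kg, hung behind the tin. Its centre board ends in a loop 48 mm wide (y), 16 deep (x), top at 127 mm: grip its 48 mm from above. Opening 32 mm wide, 75 to 119 mm high. Origin: middle of underside, 51 mm above the bench when hung; z up, +x along the peg to the post. Loop 118-126 mm behind its peg's tip. Peg as on the spare stand.
- spare_stand: Fixed stand with the empty peg, one of three alike: wooden post 30 x 30 mm, 221 tall, foot 22 mm high. A level steel peg, 10 mm thick, top at 170 mm, runs from the post along the stand's -x (roughly to the robot) and ends in a tip at x = -190 mm, turned up 12 mm above the peg's top: lift loops over it. Origin: under the post's middle at bench height; z up.
- mat: Black rubber mat, 200 x 200 mm, 4 mm thick, fixed flat on the bench in front of the stands. Origin: middle of its underside; x and y along its edges.

How it is judged:
By the outcome, as a careful person would: the job done as asked, in the order asked, and still so for the second after the job is handed in, with the robot touching nothing.
It also fails if it takes over 67 s, if anything falls off the work surface, if the arm or the gripper's body presses on something with over 40 N, if the wrist force passes 120 N, or if a joint passes its speed limit or range.

## Working session

There is one attempt and no reset: what is moved stays moved. The work goes in short steps, Python scripts to look and compute and a tool call to move; the robot and the scene stay as the last step left them, time stands still between calls to the robot, and variables do not carry over. Pictures are saved under pics/ and viewed, at most 10 in all, crops included, and the job is handed in when it is done.

```bash
ls; mkdir -p pics
```

Create h.py:
```python
import numpy as np,cv2
from rig import ctrl, cam, observe
def snap(n):
    s=cam.snapshot(n); np.savez('pics/'+n+'.npz',**{k:np.asarray(v) for k,v in s.items()}); return s
def pts(s):
    z=s['z_map']; v,u=np.mgrid[:z.shape[0],:z.shape[1]]; K=s['intrinsics']
    c=np.stack([(u-K[0,2])/K[0,0]*z,(v-K[1,2])/K[1,1]*z,z],-1)
    P=(c-s['t'])@s['R']; P[z==0]=np.nan; return P
```

Run:
```python
from h import *
for n in('scene','side'):
    s=snap(n); cv2.imwrite(f'pics/{n}1.png',s['pixels'][...,::-1]); print(n,-s['R'].T@s['t'],s['R'][2])
print(observe())
```

```text
pics
rig.py
scene [ 0.89293465 -0.43244171  0.66477293] [-0.39127857  0.51134084 -0.76513504]
side [ 0.52863707 -0.7855562   0.6667644 ] [ 0.03781281  0.79633977 -0.60366643]
{'time': 0.1, 'joint_positions': array([-1.31262766e+00,  1.24432462e-01,  1.65152171e+00,  9.53490685e-06,
        1.36750299e+00, -8.25985148e-02]), 'qd': array([-4.10209045e-05,  6.11152562e-04, -1.42186954e-03, -1.34145769e-03,
       -1.18276660e-03,  1.38322472e-03]), 'effort': array([ 5.79729954e-05, -4.18880832e+01, -3.61098218e+01,  7.77441496e-02,
        4.61645226e-02, -6.56528255e-05]), 'position': array([ 0.21715399, -0.61241692,  0.40362374]), 'tool_rot': array([ 9.85519533e-01,  1.69559372e-01, -7.70825354e-05, -9.29073722e-04]), 'wrist_force': array([-0.4038507 ,  0.45244385,  0.06455027]), 'torque': array([-0.01929604,  0.01308404, -0.00201443]), 'gripper_force': 0.0, 'width': 0.09527367559737941}
```

View pics/scene1.png

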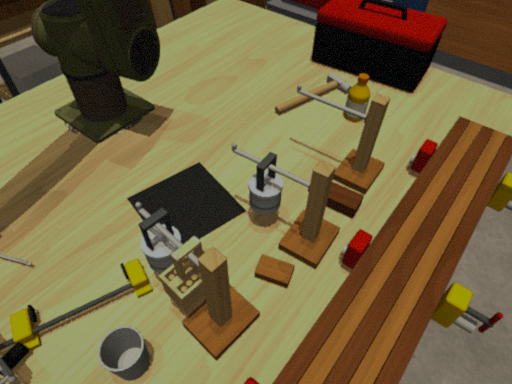

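View pics/side1.png

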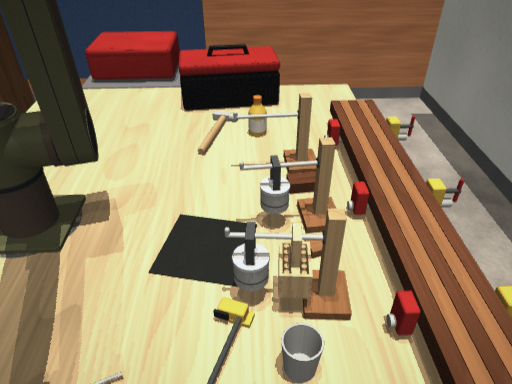

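The scene view shows three stands. The near one, with post top at (212,255), carries the tin (160,240) and the tote (185,280). The middle one (320,168) holds the decoy tin. The far one (380,100) has the empty peg, with a bottle at (358,95) beside it. The mat is at (187,203).

Create m.py:
```python
from h import *
for n in('scene','side'):
    s=dict(np.load(f'pics/{n}.npz')); P=pts(s); px=s['pixels'].astype(int); sat=px.max(-1)-px.min(-1); Z=P[...,2]
    R=(P[...,0]>.3)&(P[...,0]<1)&(P[...,1]>-.5)&(P[...,1]<.5)
    def comps(name,m,mn=12):
        k,l,st,c=cv2.connectedComponentsWithStats(m.astype(np.uint8),connectivity=8)
        for i in range(1,k):
            if st[i,4]>=mn:
                q=P[l==i]; r=cv2.minAreaRect((q[:,:2]*1000).astype(np.float32))
                print(n,name,st[i,4],'px',c[i].round(),'med',np.median(q,0).round(4),'lo',np.percentile(q,3,0).round(3),'hi',np.percentile(q,97,0).round(3),'rect',np.round(r[0]),np.round(r[1]),round(r[2],1))
    comps('posttop',R&(Z>.214)&(Z<.228))
    comps('peg',R&(Z>.155)&(Z<.19)&(sat<45)&(px.max(-1)>95))
    comps('loop',R&(Z>.17)&(Z<.184)&(px.max(-1)<95))
    comps('mat',R&(Z<.012)&(px.max(-1)<50),300)
    comps('bottle',R&(Z>.02)&(Z<.15)&(px[...,0]>px[...,2]+110)&(P[...,1]>0),30)
```

```bash
python3 m.py
```

```text
scene posttop 169 px [380. 100.] med [0.6998 0.2298 0.2205] lo [0.685 0.22  0.215] hi [0.713 0.249 0.222] rect [699. 234.] [30. 32.] 3.7
scene posttop 272 px [323. 170.] med [ 0.7143 -0.0135  0.2206] lo [ 0.7   -0.025  0.215] hi [0.728 0.003 0.222] rect [713. -10.] [30. 32.] 4.7
scene posttop 462 px [212. 260.] med [ 0.6861 -0.2599  0.2208] lo [ 0.671 -0.273  0.216] hi [ 0.699 -0.245  0.222] rect [ 685. -258.] [31. 30.] 84.3
scene peg 12 px [298.  87.] med [0.508  0.2231 0.1786] lo [0.506 0.22  0.168] hi [0.512 0.228 0.181] rect [509. 224.] [7. 8.] 33.0
scene peg 229 px [332. 103.] med [0.5973 0.228  0.1687] lo [0.517 0.222 0.163] hi [0.674 0.234 0.171] rect [596. 229.] [169.  11.] 2.7
scene peg 13 px [233. 145.] med [ 0.5252 -0.0261  0.1804] lo [ 0.522 -0.029  0.178] hi [ 0.528 -0.024  0.183] rect [525. -26.] [5. 5.] 3.4
scene peg 136 px [247. 156.] med [ 0.5569 -0.0251  0.1686] lo [ 0.527 -0.029  0.164] hi [ 0.586 -0.019  0.171] rect [558. -24.] [70. 10.] 3.6
scene peg 205 px [289. 176.] med [ 0.6525 -0.0168  0.1689] lo [ 0.61  -0.022  0.165] hi [ 0.691 -0.01   0.171] rect [654. -1
[... 5085 characters left out ...]
337.] [22. 42.] 4.7
side bottle 64 px [334. 123.] med [0.8094 0.3363 0.0839] lo [0.798 0.315 0.081] hi [0.822 0.365 0.086] rect [812. 373.] [118.  27.] 87.8
side bottle 349 px [372. 159.] med [0.8699 0.1262 0.0841] lo [0.86  0.009 0.082] hi [0.88  0.285 0.086] rect [871. 156.] [ 26. 310.] 0.0
side bottle 316 px [393. 158.] med [0.9281 0.1214 0.0841] lo [0.918 0.009 0.082] hi [0.939 0.274 0.086] rect [929. 149.] [298.  22.] 88.0
side bottle 42 px [432. 181.] med [0.9886 0.0097 0.0892] lo [0.979 0.001 0.086] hi [0.997 0.018 0.091] rect [988.  10.] [18. 21.] 71.9
side bottle 57 px [360. 184.] med [0.809  0.0105 0.0841] lo [0.798 0.001 0.082] hi [0.821 0.021 0.086] rect [810.  12.] [25. 23.] 0.0
```

Create go.py:
```python
# python3 go.py X Y Z YAW : shift of the grasp point to there, in present tool axes
import sys
from h import *
from scipy.spatial.transform import Rotation as Ro
o=observe(); R=Ro.from_quat(o['tool_rot']).as_matrix(); g=o['position']+R[:,2]*ctrl.tcp_to_grasp
yaw=np.arctan2(R[1,0],R[0,0]); x,y,z,w=map(float,sys.argv[1:5])
print('t',round(o['time'],2),'grasp',g.round(4),'yaw',round(yaw,4),'tilt',R[:2,2].round(3),'width',round(o['width'],4),'F',o['wrist_force'].round(1))
print('delta',(R.T@(np.array([x,y,z])-g)).round(4),'turn',round(yaw-w,4))
```

Run:
```python
from h import *
for n in('scene','side'):
    P=pts(dict(np.load(f'pics/{n}.npz'))).reshape(-1,3)
    for nm,a in {'corridor':(.37,.475,-.3,.29),'underpeg3':(.48,.66,.17,.29)}.items():
        q=P[(P[:,0]>a[0])&(P[:,0]<a[1])&(P[:,1]>a[2])&(P[:,1]<a[3])]
        q2=q[q[:,2]<.15]; print(n,nm,q2[q2[:,2].argmax()].round(3),np.nanmax(q[:,2]).round(3))
```

```bash
python3 go.py 0.5365 -0.2465 0.230 -0.085
```

```text
scene corridor [ 0.474 -0.296  0.034] 0.034
scene underpeg3 [0.656 0.242 0.024] 0.181
side corridor [ 0.474 -0.296  0.034] 0.034
side underpeg3 [0.654 0.248 0.023] 0.181
t 0.1 grasp [ 0.2171 -0.6121  0.2323] yaw 0.3408 tilt [-0.     0.002] width 0.0953 F [-0.4  0.5  0.1]
delta [ 0.4232 -0.2378  0.0028] turn 0.4258
```

Call:
step_hand([
  {"d": [0.035, -0.02, 0], "rz": 0.085, "jaw": 0.095},
  {"d": [0.07, -0.04, 0], "rz": 0.17, "jaw": 0.095},
  {"d": [0.105, -0.06, 0], "rz": 0.255, "jaw": 0.095},
  {"d": [0.14, -0.08, 0], "rz": 0.34, "jaw": 0.095},
  {"d": [0.175, -0.098, 0], "rz": 0.426, "jaw": 0.095},
], squeeze=25)

```text
time: 0.52
position: [0.3501, -0.46, 0.4042]
tool_rot: [0.999, -0.045, -0.0, -0.0]
wrist_force: [1.1, -0.1, 0.3]
width: 0.095
gripper_force: 0.0
```

```bash
python3 go.py 0.5365 -0.2465 0.230 -0.085
```

```text
t 0.52 grasp [ 0.35   -0.4599  0.2329] yaw -0.09 tilt [-0.     0.001] width 0.095 F [ 1.1 -0.1  0.3]
delta [ 0.1666 -0.2292  0.003 ] turn -0.005
```

Call:
step_hand([
  {"d": [0.023, -0.032, 0], "jaw": 0.095},
  {"d": [0.046, -0.063, 0], "jaw": 0.095},
  {"d": [0.069, -0.095, 0], "jaw": 0.095},
  {"d": [0.092, -0.127, 0], "jaw": 0.095},
  {"d": [0.115, -0.158, 0], "jaw": 0.095},
])

```text
time: 0.93
position: [0.4782, -0.3122, 0.4043]
tool_rot: [0.999, -0.043, -0.0, -0.0]
wrist_force: [0.9, -0.4, -0.5]
width: 0.0948
gripper_force: 0.0
```

Call:
step_hand([
  {"d": [0.017, -0.024, 0], "jaw": 0.095},
  {"d": [0.034, -0.047, 0], "jaw": 0.095},
  {"d": [0.05, -0.068, 0], "jaw": 0.095},
  {"d": [0.05, -0.068, 0], "jaw": 0.095},
  {"d": [0.05, -0.068, 0], "jaw": 0.095},
])

```text
time: 1.35
position: [0.5335, -0.2496, 0.4041]
tool_rot: [0.999, -0.041, -0.001, -0.0]
wrist_force: [-0.4, 0.2, 0.4]
width: 0.095
gripper_force: 0.0
```

```bash
python3 go.py 0.5365 -0.2465 0.160 -0.085
```

```text
t 1.35 grasp [ 0.5333 -0.2495  0.2328] yaw -0.0826 tilt [-0.001  0.   ] width 0.095 F [-0.4  0.2  0.4]
delta [ 0.003  -0.0033  0.0728] turn 0.0024
```

Call:
step_hand([
  {"d": [0.003, -0.003, 0.02], "jaw": 0.095},
  {"d": [0.003, -0.003, 0.04], "jaw": 0.095},
  {"d": [0.003, -0.003, 0.058], "jaw": 0.095},
  {"d": [0.003, -0.003, 0.073], "jaw": 0.095},
  {"d": [0.003, -0.003, 0.073], "jaw": 0.095},
])

```text
time: 1.77
position: [0.5344, -0.2483, 0.3272]
tool_rot: [0.999, -0.043, -0.004, -0.002]
wrist_force: [-0.7, 0.9, -0.9]
width: 0.0952
gripper_force: 0.0
```

Call:
step_hand([
  {"jaw": 0.095},
  {"jaw": 0.095},
])

```text
time: 1.93
position: [0.5361, -0.2487, 0.3328]
tool_rot: [0.999, -0.043, 0.001, 0.0]
wrist_force: [-0.3, -0.6, 1.3]
width: 0.0951
gripper_force: 0.0
```

Run:
```python
from h import *
a=[cv2.resize(snap(n)['pixels'][...,::-1],None,fx=1,fy=1) for n in('wrist','side')]
cv2.imwrite('pics/a2.png',np.hstack([a[0][::,:400],a[1][100:384,150:450].copy() if 0 else cv2.resize(a[1][180:320,180:380],(400,384))]))
```

```bash
python3 go.py 0.5365 -0.2465 0.160 -0.085
```

```text
t 2.03 grasp [ 0.5369 -0.2488  0.1622] yaw -0.0858 tilt [ 0.002 -0.001] width 0.0951 F [0.1 0.3 0.4]
delta [-0.0006 -0.0022  0.0022] turn -0.0008
```

View pics/a2.png

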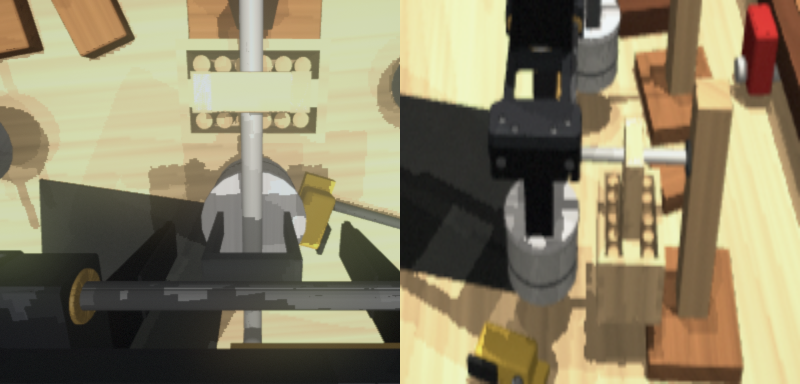

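The wrist view shows the fingers (near columns 150 and 365) straddling the loop (205–300). The side view shows the gripper over the tin loop. I'll correct the 2 mm in y and close.

Call:
step_hand([
  {"d": [0, -0.002, 0.001], "jaw": 0.08},
  {"d": [0, -0.002, 0.001], "jaw": 0.06},
  {"d": [0, -0.002, 0.001], "jaw": 0.04},
  {"d": [0, -0.002, 0.001], "jaw": 0.04},
  {"d": [0, -0.002, 0.001], "jaw": 0.04},
], squeeze=30)

```text
time: 2.45
position: [0.5365, -0.2458, 0.3309]
tool_rot: [0.999, -0.043, 0.0, 0.0]
wrist_force: [-0.2, 0.0, -0.0]
width: 0.0672
gripper_force: 0.0
```

Call:
step_hand([
  {"jaw": 0.04},
  {"jaw": 0.04},
  {"jaw": 0.04},
  {"jaw": 0.04},
])

```text
time: 2.78
position: [0.5365, -0.2459, 0.3307]
tool_rot: [0.999, -0.043, -0.0, -0.0]
wrist_force: [0.4, 0.1, 0.1]
width: 0.0474
gripper_force: 30.0
```

```bash
python3 go.py 0.5365 -0.2465 0.160 -0.085
```

```text
t 2.78 grasp [ 0.5365 -0.2459  0.1594] yaw -0.0852 tilt [-0.  0.] width 0.0474 F [0.4 0.1 0.1]
delta [ 0.0001  0.0006 -0.0006] turn -0.0002
```

Gripped at 47 mm. Next I lift 28 mm and back off along the peg.

Call:
step_hand([
  {"d": [0, 0, -0.008], "jaw": 0.04},
  {"d": [0, 0, -0.018], "jaw": 0.04},
  {"d": [0, 0, -0.028], "jaw": 0.04},
  {"d": [0, 0, -0.028], "jaw": 0.04},
  {"d": [0, 0, -0.028], "jaw": 0.04},
])

```text
time: 3.2
position: [0.5367, -0.246, 0.3603]
tool_rot: [0.999, -0.043, 0.001, 0.001]
wrist_force: [0.3, 0.4, -3.2]
width: 0.0479
gripper_force: 30.0
```

Call:
step_hand([
  {"d": [-0.015, 0, 0], "jaw": 0.04},
  {"d": [-0.035, 0, 0], "jaw": 0.04},
  {"d": [-0.06, 0, 0], "jaw": 0.04},
  {"d": [-0.085, 0, 0], "jaw": 0.04},
  {"d": [-0.105, 0, 0], "jaw": 0.04},
])

```text
time: 3.62
position: [0.4303, -0.2365, 0.3579]
tool_rot: [0.999, -0.043, -0.001, -0.0]
wrist_force: [0.8, 0.1, -3.3]
width: 0.0476
gripper_force: 30.0
```

```bash
python3 go.py 0.43 -0.2465 0.188 -0.085
```

```text
t 3.62 grasp [ 0.43   -0.2364  0.1866] yaw -0.0851 tilt [-0.002  0.001] width 0.0476 F [ 0.8  0.1 -3.3]
delta [ 0.0008  0.0101 -0.0014] turn -0.0001
```

```bash
python3 go.py 0.42 0.2184 0.188 0.058
```

```text
t 3.62 grasp [ 0.43   -0.2364  0.1866] yaw -0.0851 tilt [-0.002  0.001] width 0.0476 F [ 0.8  0.1 -3.3]
delta [-0.0486 -0.4523 -0.001 ] turn -0.1431
```

Call:
step_hand([
  {"d": [-0.002, -0.015, 0], "jaw": 0.04},
  {"d": [-0.005, -0.045, 0], "jaw": 0.04},
  {"d": [-0.01, -0.08, 0], "jaw": 0.04},
  {"d": [-0.014, -0.115, 0], "jaw": 0.04},
  {"d": [-0.018, -0.15, 0], "jaw": 0.04},
])

```text
time: 4.03
position: [0.4262, -0.0843, 0.3586]
tool_rot: [0.999, -0.043, 0.0, -0.0]
wrist_force: [2.1, -0.7, -3.8]
width: 0.0476
gripper_force: 30.0
```

Call:
step_hand([
  {"d": [-0.004, -0.035, 0], "rz": -0.03, "jaw": 0.04},
  {"d": [-0.008, -0.07, 0], "rz": -0.06, "jaw": 0.04},
  {"d": [-0.012, -0.105, 0], "rz": -0.09, "jaw": 0.04},
  {"d": [-0.016, -0.14, 0], "rz": -0.12, "jaw": 0.04},
  {"d": [-0.02, -0.175, 0], "rz": -0.143, "jaw": 0.04},
])

```text
time: 4.45
position: [0.421, 0.0922, 0.3588]
tool_rot: [1.0, 0.03, 0.0, -0.0]
wrist_force: [1.1, 0.0, -2.7]
width: 0.0478
gripper_force: 30.0
```

```bash
python3 go.py 0.42 0.2184 0.188 0.058
```

```text
t 4.45 grasp [0.4211 0.0923 0.1875] yaw 0.0594 tilt [0.001 0.   ] width 0.0478 F [ 1.1  0.  -2.7]
delta [ 0.0064 -0.1259 -0.0005] turn 0.0014
```

Call:
step_hand([
  {"d": [0.002, -0.035, 0], "jaw": 0.04},
  {"d": [0.004, -0.07, 0], "jaw": 0.04},
  {"d": [0.006, -0.1, 0], "jaw": 0.04},
  {"d": [0.006, -0.124, 0], "jaw": 0.04},
  {"d": [0.006, -0.124, 0], "jaw": 0.04},
])

```text
time: 4.87
position: [0.4198, 0.2179, 0.3587]
tool_rot: [1.0, 0.031, -0.0, -0.001]
wrist_force: [-0.1, -1.5, -3.2]
width: 0.0478
gripper_force: 30.0
```

Call:
step_hand([
  {"jaw": 0.04},
  {"jaw": 0.04},
  {"jaw": 0.04},
  {"jaw": 0.04},
])

```text
time: 5.2
position: [0.4205, 0.2134, 0.3587]
tool_rot: [1.0, 0.028, -0.0, 0.0]
wrist_force: [-0.4, 0.4, -2.9]
width: 0.0479
gripper_force: 30.0
```

```bash
python3 go.py 0.42 0.2184 0.188 0.058
```

Run:
```python
from h import *
a=[snap(n)['pixels'][...,::-1] for n in('wrist','side')]
cv2.imwrite('pics/a3.png',np.hstack([a[0][:,:400],cv2.resize(a[1][70:210,150:350],(400,384))]))
```

```text
t 5.2 grasp [0.4205 0.2134 0.1874] yaw 0.0562 tilt [-0. -0.] width 0.0479 F [-0.4  0.4 -2.9]
delta [-0.0003 -0.0051 -0.0006] turn -0.0018
```

View pics/a3.png

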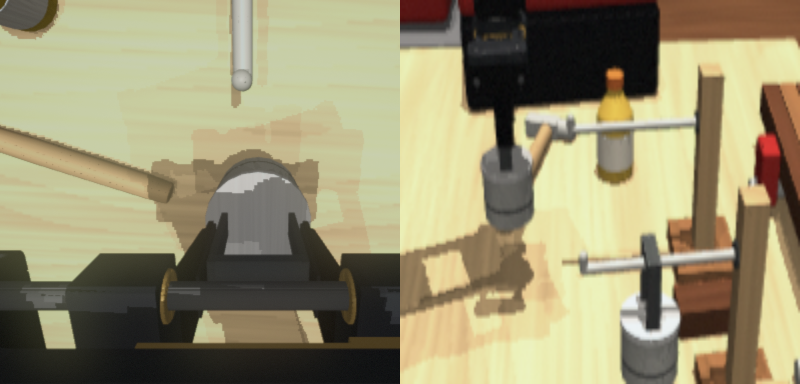

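Wrist view: the peg tip is at (242,80) and the loop centre at about column 258. A 5 mm shift in y lines them up, and the tin hangs straight.

Call:
step_hand([
  {"d": [0, -0.005, 0], "jaw": 0.04},
  {"d": [0, -0.005, 0], "jaw": 0.04},
  {"d": [0.02, -0.005, 0], "jaw": 0.04},
  {"d": [0.04, -0.005, 0], "jaw": 0.04},
  {"d": [0.06, -0.005, 0], "jaw": 0.04},
])

```text
time: 5.72
position: [0.4807, 0.2228, 0.3589]
tool_rot: [1.0, 0.029, 0.0, -0.0]
wrist_force: [0.2, 0.3, -3.5]
width: 0.0482
gripper_force: 30.0
```

```bash
python3 go.py 0.593 0.2284 0.188 0.058
```

```text
t 5.72 grasp [0.4808 0.2228 0.1876] yaw 0.0581 tilt [0. 0.] width 0.0482 F [ 0.2  0.3 -3.5]
delta [ 0.1124  0.0009 -0.0004] turn 0.0001
```

Call:
step_hand([
  {"d": [0.02, 0, 0], "jaw": 0.04},
  {"d": [0.045, 0, 0], "jaw": 0.04},
  {"d": [0.07, 0, 0], "jaw": 0.04},
  {"d": [0.095, 0, 0], "jaw": 0.04},
  {"d": [0.112, 0, 0], "jaw": 0.04},
])

```text
time: 6.13
position: [0.5938, 0.2291, 0.3585]
tool_rot: [1.0, 0.029, 0.0, 0.0]
wrist_force: [0.6, -0.2, -3.5]
width: 0.0476
gripper_force: 30.0
```

Call:
step_hand([
  {"jaw": 0.04},
  {"d": [0, 0, 0.008], "jaw": 0.04},
  {"d": [0, 0, 0.016], "jaw": 0.04},
  {"d": [0, 0, 0.023], "jaw": 0.04},
  {"d": [0, 0, 0.023], "jaw": 0.04},
])

```text
time: 6.55
position: [0.5903, 0.229, 0.3325]
tool_rot: [1.0, 0.029, -0.003, 0.001]
wrist_force: [-0.7, -0.2, -3.9]
width: 0.0479
gripper_force: 30.0
```

```bash
python3 go.py 0.593 0.2284 0.160 0.058
```

```text
t 6.55 grasp [0.5895 0.2288 0.1612] yaw 0.0582 tilt [-0.005 -0.001] width 0.0479 F [-0.7 -0.2 -3.9]
delta [0.0035 0.0006 0.0012] turn 0.0002
```

Call:
step_hand([
  {"d": [0, 0, 0.001], "jaw": 0.04},
  {"d": [0, 0, 0.002], "jaw": 0.04},
  {"d": [0, 0, 0.003], "jaw": 0.04},
  {"d": [0, 0, 0.004], "jaw": 0.04},
  {"d": [0, 0, 0.004], "jaw": 0.04},
])

```text
time: 6.97
position: [0.5918, 0.2292, 0.3319]
tool_rot: [1.0, 0.029, 0.0, -0.0]
wrist_force: [-0.7, -0.4, -3.2]
width: 0.0476
gripper_force: 30.0
```

Call:
step_hand([
  {"jaw": 0.04},
  {"jaw": 0.04},
])

```text
time: 7.13
position: [0.5919, 0.2292, 0.332]
tool_rot: [1.0, 0.029, 0.0, -0.0]
wrist_force: [0.0, 0.6, -3.9]
width: 0.0479
gripper_force: 30.0
```

```bash
python3 go.py 0.593 0.2284 0.160 0.058
```

```text
t 7.13 grasp [0.592  0.2292 0.1607] yaw 0.0578 tilt [0. 0.] width 0.0479 F [ 0.   0.6 -3.9]
delta [0.0009 0.0008 0.0007] turn -0.0002
```

Call:
step_hand([
  {"d": [0, 0, 0.0007], "jaw": 0.04},
  {"d": [0, 0, 0.0014], "jaw": 0.04},
  {"d": [0, 0, 0.002], "jaw": 0.04},
  {"d": [0, 0, 0.002], "jaw": 0.04},
  {"d": [0, 0, 0.002], "jaw": 0.04},
])

```text
time: 7.55
position: [0.592, 0.2292, 0.3307]
tool_rot: [1.0, 0.029, 0.0, -0.0]
wrist_force: [-2.8, -1.0, 3.1]
width: 0.0474
gripper_force: 30.0
```

Run:
```python
from h import *
a=snap('side')['pixels'][...,::-1]; b=snap('scene')['pixels'][...,::-1]
cv2.imwrite('pics/a4.png',np.hstack([cv2.resize(x,(400,400)) for x in (a[70:210,190:330],b[40:180,270:410])]))
```

```text
(no output)
```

View pics/a4.png

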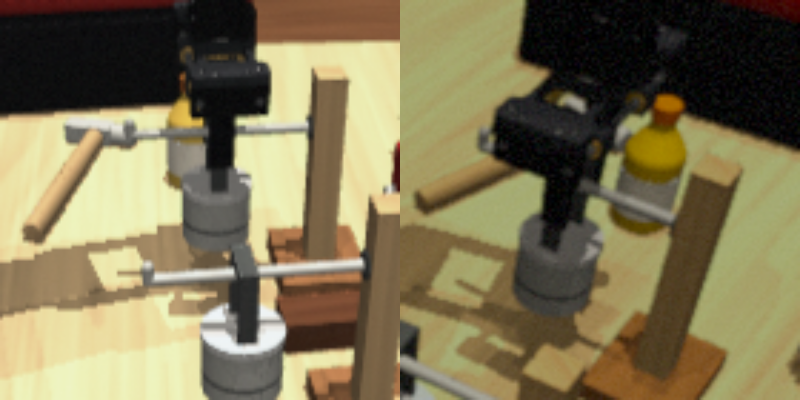

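The peg passes through the loop, and the force has reversed to +3 N, so the loop rests on the peg. Now I release.

Call:
step_hand([
  {"jaw": 0.055},
  {"jaw": 0.065},
  {"jaw": 0.08},
  {"jaw": 0.095},
  {"jaw": 0.095},
], squeeze=30)

```text
time: 8.07
position: [0.5919, 0.2292, 0.3295]
tool_rot: [1.0, 0.029, -0.0, -0.0]
wrist_force: [-0.9, 0.2, -0.1]
width: 0.0758
gripper_force: 0.0
```

Call:
step_hand([
  {"jaw": 0.095},
  {"jaw": 0.095},
  {"jaw": 0.095},
  {"jaw": 0.095},
  {"jaw": 0.095},
])

```text
time: 8.48
position: [0.5919, 0.2292, 0.3298]
tool_rot: [1.0, 0.029, 0.0, -0.0]
wrist_force: [0.3, 0.0, 0.5]
width: 0.0946
gripper_force: 0.0
```

```bash
python3 go.py 0.593 0.2284 0.240 0.058
```

```text
t 8.48 grasp [0.5919 0.2292 0.1585] yaw 0.0578 tilt [0. 0.] width 0.0946 F [0.3 0.  0.5]
delta [ 0.0011  0.0008 -0.0815] turn -0.0002
```

Call:
step_hand([
  {"d": [0, 0, -0.015], "jaw": 0.095},
  {"d": [0, 0, -0.035], "jaw": 0.095},
  {"d": [0, 0, -0.065], "jaw": 0.095},
  {"d": [0, 0, -0.095], "jaw": 0.095},
  {"d": [0, 0, -0.095], "jaw": 0.095},
])

```text
time: 8.9
position: [0.5929, 0.2295, 0.4345]
tool_rot: [1.0, 0.029, 0.007, -0.002]
wrist_force: [1.1, 0.7, 0.5]
width: 0.0947
gripper_force: 0.0
```

Run:
```python
from h import *
a=snap('side')['pixels'][...,::-1]; b=snap('scene')['pixels'][...,::-1]
cv2.imwrite('pics/a5.png',np.hstack([cv2.resize(x,(400,400)) for x in (a[70:210,190:330],b[40:180,270:410])]))
```

```bash
sed -i 's/^    comps(.\(bottle\|mat\|posttop\).*//' m.py; python3 m.py | cut -c1-140 | grep -v 'px \[3'
python3 go.py 0.6165 -0.2525 0.250 -0.085
```

```text
scene peg 13 px [298.  87.] med [0.5081 0.2229 0.179 ] lo [0.504 0.221 0.167] hi [0.512 0.228 0.182] rect [508. 226.] [7. 8.] 32.8
scene peg 13 px [233. 145.] med [ 0.525  -0.0266  0.1807] lo [ 0.522 -0.031  0.178] hi [ 0.527 -0.024  0.183] rect [525. -27.] [5. 8.] 9.8
scene peg 135 px [247. 156.] med [ 0.5566 -0.0251  0.1685] lo [ 0.528 -0.029  0.164] hi [ 0.585 -0.019  0.171] rect [558. -24.] [69. 10.] 4.
scene peg 207 px [289. 176.] med [ 0.6528 -0.017   0.1688] lo [ 0.61  -0.021  0.165] hi [ 0.691 -0.011  0.171] rect [653. -16.] [15. 94.] 88
scene peg 19 px [137. 204.] med [ 0.4964 -0.2425  0.1798] lo [ 0.492 -0.246  0.179] hi [ 0.499 -0.239  0.181] rect [ 496. -242.] [7. 8.] 15.
scene peg 293 px [160. 228.] med [ 0.556  -0.2478  0.1691] lo [ 0.503 -0.255  0.167] hi [ 0.604 -0.241  0.171] rect [ 555. -247.] [ 12. 115.
scene peg 34 px [194. 239.] med [ 0.6192 -0.2323  0.1778] lo [ 0.614 -0.236  0.177] hi [ 0.627 -0.229  0.18 ] rect [ 620.
[... 1404 characters left out ...]
 6.1
side peg 153 px [254. 167.] med [ 0.5503 -0.0259  0.1676] lo [ 0.52  -0.03   0.161] hi [ 0.588 -0.02   0.179] rect [559. -24.] [77. 28.] 23.
side peg 353 px [258. 235.] med [ 0.5499 -0.2489  0.1682] lo [ 0.493 -0.256  0.164] hi [ 0.609 -0.243  0.179] rect [ 551. -248.] [ 11. 120.]
side loop 65 px [265. 113.] med [0.5905 0.2214 0.1768] lo [0.582 0.203 0.171] hi [0.599 0.252 0.179] rect [591. 227.] [16. 54.] 4.7
side loop 41 px [276. 166.] med [ 0.5979 -0.0414  0.175 ] lo [ 0.589 -0.045  0.171] hi [ 0.607 -0.008  0.178] rect [593. -27.] [12. 43.] 25.
t 9.0 grasp [0.593  0.2295 0.2571] yaw 0.0578 tilt [0.005 0.002] width 0.0946 F [-0.1 -0.9 -0.6]
delta [-0.0044  0.4826  0.0064] turn 0.1428
```

View pics/a5.png

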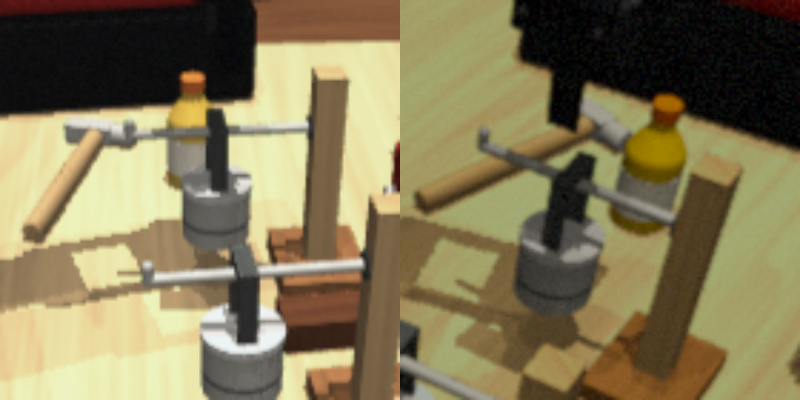

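The tin hangs freely on the spare peg: its loop is at (215,130) in the left crop, with the top at 178 mm as expected. On to the tote, whose loop has not moved (0.6175, -0.252).

Call:
step_hand([
  {"d": [0, 0.03, 0], "rz": 0.03, "jaw": 0.095},
  {"d": [0, 0.07, 0], "rz": 0.06, "jaw": 0.095},
  {"d": [-0.001, 0.11, 0], "rz": 0.09, "jaw": 0.095},
  {"d": [-0.001, 0.15, 0], "rz": 0.12, "jaw": 0.095},
  {"d": [-0.002, 0.19, 0], "rz": 0.143, "jaw": 0.095},
])

```text
time: 9.42
position: [0.6003, 0.0378, 0.4232]
tool_rot: [0.999, -0.043, -0.001, 0.0]
wrist_force: [1.7, -0.4, -0.2]
width: 0.0951
gripper_force: 0.0
```

```bash
python3 go.py 0.6165 -0.2525 0.250 -0.085
```

```text
t 9.42 grasp [0.5998 0.0378 0.2519] yaw -0.0859 tilt [-0.003  0.   ] width 0.0951 F [ 1.7 -0.4 -0.2]
delta [0.0415 0.2878 0.0018] turn -0.0009
```

Call:
step_hand([
  {"d": [0.006, 0.04, 0], "jaw": 0.095},
  {"d": [0.012, 0.08, 0], "jaw": 0.095},
  {"d": [0.017, 0.12, 0], "jaw": 0.095},
  {"d": [0.023, 0.16, 0], "jaw": 0.095},
  {"d": [0.028, 0.195, 0], "jaw": 0.095},
])

```text
time: 9.83
position: [0.6115, -0.1597, 0.4232]
tool_rot: [0.999, -0.043, -0.001, -0.0]
wrist_force: [-0.5, 0.2, -0.3]
width: 0.0949
gripper_force: 0.0
```

Call:
step_hand([
  {"d": [0.006, 0.04, 0], "jaw": 0.095},
  {"d": [0.012, 0.08, 0], "jaw": 0.095},
  {"d": [0.012, 0.092, 0], "jaw": 0.095},
  {"d": [0.012, 0.092, 0], "jaw": 0.095},
  {"d": [0.012, 0.092, 0], "jaw": 0.095},
])

```text
time: 10.25
position: [0.616, -0.2502, 0.4233]
tool_rot: [0.999, -0.043, -0.001, -0.001]
wrist_force: [0.6, 0.8, 1.0]
width: 0.0952
gripper_force: 0.0
```

Call:
step_hand([
  {"jaw": 0.095},
  {"jaw": 0.095},
])

```text
time: 10.42
position: [0.6164, -0.2484, 0.4244]
tool_rot: [0.999, -0.042, -0.0, -0.0]
wrist_force: [0.1, -0.1, -0.4]
width: 0.0952
gripper_force: 0.0
```

```bash
python3 go.py 0.6165 -0.2525 0.164 -0.085
```

```text
t 10.42 grasp [ 0.6163 -0.2483  0.2531] yaw -0.0834 tilt [-0.001  0.001] width 0.0952 F [ 0.1 -0.1 -0.4]
delta [0.0006 0.0043 0.0891] turn 0.0016
```

Call:
step_hand([
  {"d": [0, 0.004, 0.02], "jaw": 0.095},
  {"d": [0, 0.004, 0.045], "jaw": 0.095},
  {"d": [0, 0.004, 0.065], "jaw": 0.095},
  {"d": [0, 0.004, 0.08], "jaw": 0.095},
  {"d": [0, 0.004, 0.089], "jaw": 0.095},
])

```text
time: 10.83
position: [0.6157, -0.2524, 0.3333]
tool_rot: [0.999, -0.042, -0.001, -0.001]
wrist_force: [-0.1, -0.0, 0.7]
width: 0.0949
gripper_force: 0.0
```

Call:
step_hand([
  {"jaw": 0.095},
  {"jaw": 0.095},
  {"jaw": 0.07},
  {"jaw": 0.04},
  {"jaw": 0.04},
], squeeze=30)

```text
time: 11.25
position: [0.6163, -0.2542, 0.3374]
tool_rot: [0.999, -0.043, 0.001, 0.001]
wrist_force: [-0.4, 1.0, 0.3]
width: 0.0802
gripper_force: 0.0
```

Call:
step_hand([
  {"jaw": 0.04},
  {"jaw": 0.04},
  {"jaw": 0.04},
  {"jaw": 0.04},
  {"jaw": 0.04},
])

```text
time: 11.67
position: [0.616, -0.2539, 0.3358]
tool_rot: [0.999, -0.043, -0.0, -0.0]
wrist_force: [-0.1, -0.3, -0.3]
width: 0.0478
gripper_force: 30.0
```

```bash
python3 go.py 0.6165 -0.2525 0.164 -0.085
```

```text
t 11.67 grasp [ 0.616  -0.2538  0.1645] yaw -0.0853 tilt [-0.     0.001] width 0.0478 F [-0.1 -0.3 -0.3]
delta [ 0.0004 -0.0013  0.0005] turn -0.0003
```

Call:
step_hand([
  {"d": [0, 0, -0.007], "jaw": 0.04},
  {"d": [0, 0, -0.015], "jaw": 0.04},
  {"d": [0, 0, -0.022], "jaw": 0.04},
  {"d": [0, 0, -0.022], "jaw": 0.04},
  {"d": [0, 0, -0.022], "jaw": 0.04},
])

```text
time: 12.08
position: [0.6161, -0.2541, 0.3588]
tool_rot: [0.999, -0.043, 0.001, 0.0]
wrist_force: [0.2, 0.9, -4.6]
width: 0.0481
gripper_force: 30.0
```

Call:
step_hand([
  {"d": [-0.012, 0, 0], "jaw": 0.04},
  {"d": [-0.03, 0, 0], "jaw": 0.04},
  {"d": [-0.05, 0, 0], "jaw": 0.04},
  {"d": [-0.07, 0, 0], "jaw": 0.04},
  {"d": [-0.09, 0, 0], "jaw": 0.04},
])

```text
time: 12.5
position: [0.5253, -0.2461, 0.3572]
tool_rot: [0.999, -0.042, -0.0, -0.0]
wrist_force: [1.0, 0.4, -4.2]
width: 0.048
gripper_force: 30.0
```

```bash
python3 go.py 0.425 -0.2365 0.186 -0.085
```

```text
t 12.5 grasp [ 0.5251 -0.246   0.1859] yaw -0.085 tilt [-0.001  0.   ] width 0.048 F [ 1.   0.4 -4.2]
delta [-0.1005 -0.001  -0.    ] turn -0.0
```

Call:
step_hand([
  {"d": [-0.02, 0, 0], "jaw": 0.04},
  {"d": [-0.04, 0, 0], "jaw": 0.04},
  {"d": [-0.06, 0, 0], "jaw": 0.04},
  {"d": [-0.08, 0, 0], "jaw": 0.04},
  {"d": [-0.1, 0, 0], "jaw": 0.04},
])

```text
time: 12.92
position: [0.4255, -0.2375, 0.3574]
tool_rot: [0.999, -0.043, -0.0, -0.0]
wrist_force: [-0.3, -0.2, -2.9]
width: 0.0477
gripper_force: 30.0
```

```bash
python3 go.py 0.435 -0.1035 0.186 -0.24
```

```text
t 12.92 grasp [ 0.4254 -0.2375  0.1861] yaw -0.085 tilt [-0.001  0.   ] width 0.0477 F [-0.3 -0.2 -2.9]
delta [-1.800e-03 -1.343e-01  1.000e-04] turn 0.155
```

Call:
step_hand([
  {"d": [0, -0.03, 0], "rz": 0.04, "jaw": 0.04},
  {"d": [0, -0.065, 0], "rz": 0.08, "jaw": 0.04},
  {"d": [-0.001, -0.1, 0], "rz": 0.12, "jaw": 0.04},
  {"d": [-0.002, -0.134, 0], "rz": 0.155, "jaw": 0.04},
  {"d": [-0.002, -0.134, 0], "rz": 0.155, "jaw": 0.04},
])

```text
time: 13.33
position: [0.4356, -0.1, 0.3573]
tool_rot: [0.993, -0.118, -0.0, -0.002]
wrist_force: [-0.2, 0.1, -3.6]
width: 0.0478
gripper_force: 30.0
```

Call:
step_hand([
  {"d": [0, 0, 0.015], "jaw": 0.04},
  {"d": [0, 0, 0.03], "jaw": 0.04},
  {"d": [0, 0, 0.045], "jaw": 0.04},
  {"d": [0, 0, 0.05], "jaw": 0.04},
  {"d": [0, 0, 0.05], "jaw": 0.04},
])

```text
time: 13.75
position: [0.4353, -0.1041, 0.3059]
tool_rot: [0.993, -0.12, -0.002, -0.0]
wrist_force: [0.4, 0.0, -3.4]
width: 0.0481
gripper_force: 30.0
```

Call:
step_hand([
  {"jaw": 0.04},
  {"jaw": 0.04},
  {"jaw": 0.04},
])

```text
time: 14.0
position: [0.4365, -0.1044, 0.309]
tool_rot: [0.993, -0.12, 0.001, 0.0]
wrist_force: [-0.3, 0.6, -3.3]
width: 0.0481
gripper_force: 30.0
```

```bash
python3 go.py 0.435 -0.1035 0.117 -0.24
```

Run:
```python
from h import *
a=snap('side')['pixels'][...,::-1]; b=snap('scene')['pixels'][...,::-1]
cv2.imwrite('pics/a6.png',np.hstack([cv2.resize(x,(400,400)) for x in (a[150:330,120:300],b[110:290,100:280])]))
```

```text
t 14.0 grasp [ 0.4368 -0.1046  0.1377] yaw -0.2404 tilt [ 0.002 -0.001] width 0.0481 F [-0.3  0.6 -3.3]
delta [-0.0021 -0.0006  0.0207] turn -0.0004
```

View pics/a6.png

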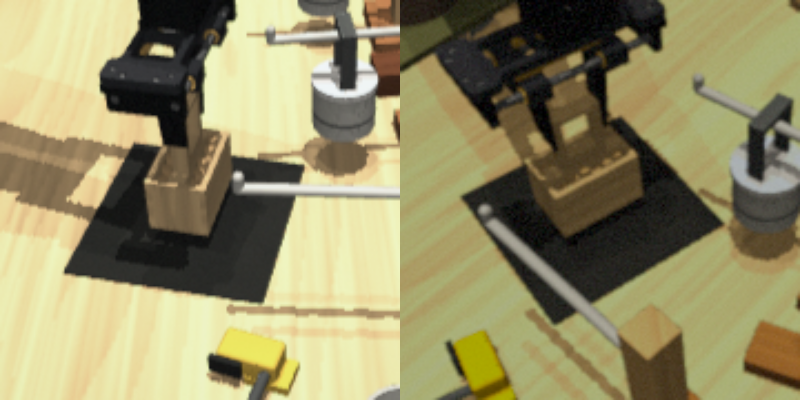

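The tote hangs level over the mat, at about (185,195) in the left crop, with its underside about 20 mm above the mat. I lower it slowly.

Call:
step_hand([
  {"d": [-0.001, 0, 0.005], "jaw": 0.04},
  {"d": [-0.001, 0, 0.01], "jaw": 0.04},
  {"d": [-0.001, 0, 0.014], "jaw": 0.04},
  {"d": [-0.001, 0, 0.017], "jaw": 0.04},
  {"d": [-0.001, 0, 0.017], "jaw": 0.04},
])

```text
time: 14.52
position: [0.4349, -0.1038, 0.2899]
tool_rot: [0.993, -0.12, -0.001, -0.0]
wrist_force: [0.4, 0.1, -4.6]
width: 0.0481
gripper_force: 30.0
```

Call:
step_hand([
  {"jaw": 0.04},
  {"d": [0, 0, 0.0005], "jaw": 0.04},
  {"d": [0, 0, 0.001], "jaw": 0.04},
  {"d": [0, 0, 0.0015], "jaw": 0.04},
  {"d": [0, 0, 0.002], "jaw": 0.04},
])

```text
time: 14.93
position: [0.4352, -0.1039, 0.2894]
tool_rot: [0.993, -0.12, 0.0, -0.0]
wrist_force: [-2.1, 1.6, 3.0]
width: 0.0479
gripper_force: 30.0
```

```bash
python3 go.py 0.435 -0.1035 0.1175 -0.24
```

```text
t 14.93 grasp [ 0.4353 -0.1039  0.1181] yaw -0.2403 tilt [ 0. -0.] width 0.0479 F [-2.1  1.6  3. ]
delta [-0.0004 -0.0004  0.0006] turn -0.0003
```

Call:
step_hand([
  {"jaw": 0.04},
  {"jaw": 0.055},
  {"jaw": 0.07},
  {"jaw": 0.095},
  {"jaw": 0.095},
])

```text
time: 15.35
position: [0.4352, -0.104, 0.289]
tool_rot: [0.993, -0.12, 0.0, 0.0]
wrist_force: [-0.2, -0.3, -0.3]
width: 0.0693
gripper_force: 0.0
```

Call:
step_hand([
  {"jaw": 0.095},
  {"jaw": 0.095},
  {"jaw": 0.095},
  {"jaw": 0.095},
  {"jaw": 0.095},
])

```text
time: 15.77
position: [0.4351, -0.1039, 0.2887]
tool_rot: [0.993, -0.12, -0.0, 0.0]
wrist_force: [-0.4, -0.5, -0.8]
width: 0.0948
gripper_force: 0.0
```

Call:
step_hand([
  {"d": [0, 0, -0.015], "jaw": 0.095},
  {"d": [0, 0, -0.04], "jaw": 0.095},
  {"d": [0, 0, -0.08], "jaw": 0.095},
  {"d": [0, 0, -0.12], "jaw": 0.095},
  {"d": [0, 0, -0.15], "jaw": 0.095},
])

```text
time: 16.18
position: [0.435, -0.1039, 0.4422]
tool_rot: [0.993, -0.12, 0.002, 0.0]
wrist_force: [0.9, -0.0, 0.4]
width: 0.0951
gripper_force: 0.0
```

Call:
step_hand([
  {"jaw": 0.095},
  {"jaw": 0.095},
  {"jaw": 0.095},
  {"jaw": 0.095},
])

```text
time: 16.52
position: [0.4348, -0.1038, 0.4367]
tool_rot: [0.993, -0.12, -0.002, -0.0]
wrist_force: [-0.2, 0.1, -0.5]
width: 0.0951
gripper_force: 0.0
```

Run:
```python
from h import *
S=[snap(n) for n in('side','scene')]
cv2.imwrite('pics/a7.png',np.hstack([cv2.resize(s['pixels'][...,::-1][60:330],(400,300)) for s in S]))
for s in S:
    P=pts(s); M=(np.abs(P[...,0]-.435)<.06)&(np.abs(P[...,1]+.1035)<.07)
    for a,b in((.055,.075),(.122,.14)):
        q=P[M&(P[...,2]>a)&(P[...,2]<b)]; r=cv2.minAreaRect((q[:,:2]*1000).astype(np.float32)); print(np.median(q[:,2]).round(4),r)
```

```text
0.0625 ((435.7272644042969, -105.25495910644531), (94.56121063232422, 60.483917236328125), 76.38236236572266)
0.13 ((436.2999267578125, -104.06460571289062), (49.05809020996094, 16.675565719604492), 75.69536590576172)
0.063 ((436.84967041015625, -103.98301696777344), (90.88209533691406, 64.69627380371094), 75.47704315185547)
0.13 ((437.28924560546875, -104.26776885986328), (49.049015045166016, 17.972919464111328), 77.46966552734375)
```

View pics/a7.png

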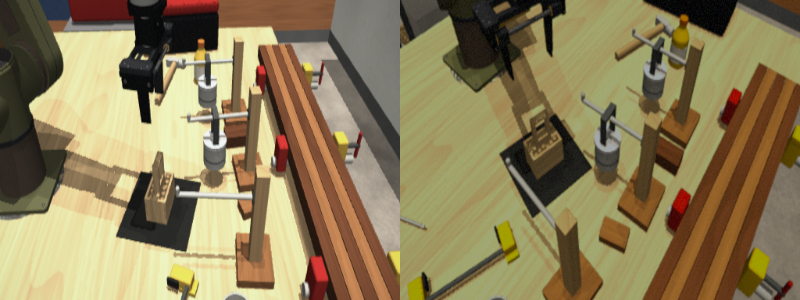

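The tote stands upright at the middle of the mat, at (160,205) on the left and (545,155) on the right; its centre measures (0.436, -0.104). The tin hangs on the spare peg at (207,85), and the gripper is clear.

```bash
python3 -c "
from rig import ctrl, cam, observe
print(ctrl.job_done())"
```

```text
the job is handed in; nothing more can be done
None
```

The tin hangs by its loop on the spare peg, the tote stands upright within about 2 mm of the mat's centre, and the job was handed in at about 17 s with the gripper clear of everything.

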